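# Hold a cast resin sample in the clarity meter

## Robot

A 7-joint arm with a two-finger parallel gripper is mounted at the origin on a cart in front of the work surface, level with it; the furniture and walls round the work are solid. World frame = base frame: x ahead of the robot, y to its left, z up, the work surface at z = 0. Lengths are in mm, angles in rad, forces in N, time in s.
With the tool pointing down it reaches from about 425 to 875 mm from the base axis. Payload 8.4 kg.
Tool frame: the origin (TCP) lies between the finger pads; the fingertips stand 19 mm ahead of it and the grasp point (between the pads) is the TCP; z points along the fingers, y is the line along which they close (so a half turn about z gives the same grasp; the last joint's range is limited). The gripper opens to 87 mm and grips with 3 to 60 N. Pads are 19 mm wide; open, the fingers measure 117 mm over their backs; the gripper's body (75 mm by 190 mm) begins 51 mm behind the grasp point.
Start: joints at [-1.223, 0.333, 0.04, 1.465, -0.013, 1.343, -0.059], TCP at [280.851, 586.163, 241.546] pointing down, gripper open.
Joint ranges: [-2.58, 2.58], [-0.38, 2.09], [-1.3, 1.39], [0.25, 2.4], [-1.5, 4.64], [0.08, 2.09], [-2.65, 2.65]. Speed limits (rad/s): [2.22, 2.22, 2.79, 2.79, 3.14, 3.14, 3.14].

## Interface

Orientations are given as a 3x3 rotation matrix whose columns are the frame's x, y, z axes.
In Python, from cell import sensors, camera, ticket gives the robot as it stands.
- The arm moves only by the tool creep_tool, called after ">>>" in YAML: its name, and indented under it one key for each argument. Schema: {"type":"object","properties":{"motion":{"type":"array","items":{"type":"number"},"minItems":5,"maxItems":40},"squeeze":{"type":"number"},"only":{"type":"string"},"quiet":{"type":"boolean"},"lines":{"type":"string"}},"required":["motion"],"additionalProperties":false}. motion is one flat list of numbers that holds 1 to 8 rows one after another, with no inner brackets; each row has 5 numbers: the finger opening in mm, then dx, dy, dz in mm, then a turn about the tool's z in rad; each row is the pose to reach, as a shift and turn from the pose commanded when the call began, along the tool's axes at that moment; what a row does not reach only later rows make up. A row lasts 1/8 s, in which the tool goes at most 62.5 mm and 0.188 rad, less where a joint would pass 70% of its speed; a pose out of reach is approached as far as the arm can. The fingers move at their own pace and stop on an object; squeeze is the grip in N (left out, the last holds). Time passes only in rows, so rows that do not move let the fingers close. The tool returns the time, the measured TCP pose, the force, the opening and the grip force at its end. only (a regular expression) keeps the lines of the reply that match it, lines (a string "A,B") keeps lines A to B, and quiet returns only ok. Input that does not fit is refused with a message, and nothing moves.
- sensors.state(): the state, without advancing time (a new reading comes with each control period).
- camera(name): name is "scene" or "top"; returns a dict with "color" (420x560x3 uint8, red, green, blue), "depth" (420x560 float32, mm along the optical axis (not along the pixel's ray), 0 where there is no reading), "fx", "fy", "cx", "cy" (pixels), "k1" (the pictures are not rectified: a ray, as slopes to the right and down, at radius r is drawn at 1 + k1 r^2 times it, then the intrinsics apply), "rvec" (rotation vector, rad) and "tvec" (3), from world to camera coordinates, as OpenCV has them. Camera axes: x right, y down, z forward; pixel columns grow to the right and rows downward; lengths in mm; the calibration is good to about 2 mm. A picture is of the moment at which its call begins.
- ticket.sign_off(): hands the job in; it is judged then, once.
The state is a dict: "time": time; "joint_pos": joint angles; "dq": joint speeds; "tau": joint torques, N m; "eef_pos": TCP position; "orientation": TCP orientation; "force": force on the tool from outside, world axes, zero at the start; "torque": the same for the moment, N m; "grip_width": finger opening in mm; "grasp_force": force on a finger pad.
Only numpy, scipy, OpenCV 4.12 (cv2) and the standard library are available. Lean on these libraries where they do the work, as an engineer would, in place of code of your own. Each camera call takes 0.05 s, during which the arm holds its last target. There are 200 camera calls.

## Task

Take the tallest sample, the cast clear-resin bar, out of the slotted wooden stand, gripping it only by its two frosted sawn edges so that no finger touches the polished broad faces, and leave the two shorter samples standing in their slots. Bring it down between the two heads of the clarity meter, upright and clear of the meter's base, with a polished face square across the light path, and gently press that face against the sprung light sleeve so that it covers the sleeve's whole mouth and the sleeve is pushed about half way in. Finish holding it there, still in the gripper: do not put it down or let go.

Things in the scene. Friction and masses are not known exactly. Their poses are not given: they have to be found in the camera images.
- tall_sample: tall sample: cast clear-resin bar, 130 mm tall, 36 wide (x), 16 thick (y), 85 g. Broad faces (+y, -y) polished, not to be touched by fingers; narrow edges (+x, -x, 36 mm apart) sawn, frosted white: grip across x. Origin: centre of underside, z up the bar; a half turn looks the same. Stands in one of the stand's slots, 86 mm sticking out, 1.5 mm play each side, comes out straight up.
- short_sample: a shorter clear-resin bar of the same 36 x 16 mm section, 92 mm tall; origin at the centre of its underside, axes as the tall sample's. It stands in another slot and stays there.
- wood_sample: a dark wooden bar of the same 36 x 16 mm section, 100 mm tall; origin at the centre of its underside, axes as the tall sample's. It stands in the remaining slot and stays there.
- sample_stand: fixed wooden stand: pale block 64 x 134 mm on a plinth 80 x 150 mm, 52 mm high in all, with three slots 39 mm (x) by 19 mm (y), 44 mm deep, floors 8 mm above the bench, side by side along y at -40, 0 and +40 mm. Origin: centre of underside, z up. Which sample stands in which slot varies.
- clarity_meter: fixed clarity meter: grey base 80 (x) by 200 mm (y), its top 14 mm above the bench; black lamp head at the +y end, pale receiver head at the -y end, up to 92 mm high. Light runs along y, 58 mm above the bench, from the lamp's lens (y = +39 mm) to the receiver's sleeve (mouth at y = -14 mm at rest): open gap 53 mm. Origin: centre of underside, z up.
- sleeve_mouth (a point): centre of the sleeve's mouth where it stands at rest, on the light path, 58 mm above the bench; axes as the meter's: +y along the path towards the lamp, x across, z up. Fixed to the meter; does not move with the sleeve.
- light_sleeve (a joint): how far the sleeve is pushed in (m): 0 at rest, 0.010 at its stop. A rubber-lipped tube 20 mm across that sticks 13 mm out of the receiver's collar and slides along the meter's -y on a soft spring: about 0.4 N to start it, 1 N half way, 1.6 N at the stop.
- outlet_plug (a point): lowest point of the cable and plug of the power outlet that hangs from the ceiling over the middle of the bench (fixed, always there). Cable and outlet (80 x 100 x 170 mm, 0.27 m higher up) fill the space above this point, up to 60 mm nearer the robot and 95 mm to its left: pass in front of them.
Not all that is in view belongs to the job. What is shaped like the tall_sample but blue or turquoise is not meant.

How it is judged:
By the outcome, as a careful person would: the job done as asked, in the order asked, and still so for the second after the job is handed in, while the arm keeps its last pose, push and grip.
It also fails if it takes over 42 s, if anything falls off the work surface, if the arm or the gripper's body presses on something with over 40 N, if the wrist force passes 120 N, or if a joint passes its speed limit or range.

## Working session

There is one attempt and no reset: what is moved stays moved. The work goes in short steps, Python scripts to look and compute and a tool call to move; the robot and the scene stay as the last step left them, time stands still between calls to the robot, and variables do not carry over. Pictures are saved under pics/ and viewed, at most 10 in all, crops included, and the job is handed in when it is done.

```bash
mkdir -p pics; ls; cat > h.py <<'E'
import numpy as np, cv2
from cell import sensors, camera, ticket
def grab(n,save=None):
    c=camera(n)
    if save: cv2.imwrite('pics/'+save,c['color'][:,:,::-1]); np.savez('pics/'+n+'.npz',**c)
    return c
def load(n): return dict(np.load('pics/'+n+'.npz'))
def ray(c,u,v):
    R=cv2.Rodrigues(np.array(c['rvec'],float))[0]; t=np.array(c['tvec'],float).ravel()
    d=np.array([(u-c['cx'])/c['fx'],(v-c['cy'])/c['fy']]); s=d.copy()
    for _ in range(20): s=d/(1+c['k1']*(s@s))
    return -R.T@t, R.T@np.array([*s,1.0])   # origin, dir (unit depth)
def onz(c,u,v,z):
    o,d=ray(c,u,v); return o+d*(z-o[2])/d[2]
def dep(c,u,v):
    o,d=ray(c,u,v); return o+d*float(c['depth'][int(round(v)),int(round(u))])
def two(c1,p1,c2,p2):
    o1,d1=ray(c1,*p1);o2,d2=ray(c2,*p2)
    s=np.linalg.lstsq(np.c_[d1,-d2],o2-o1,rcond=None)[0]
    a=o1+s[0]*d1;b=o2+s[1]*d2
    return (a+b)/2,np.linalg.norm(a-b)
def proj(c,P):
    R=cv2.Rodrigues(np.array(c['rvec'],float))[0]; p=R@np.array(P,float)+np.array(c['tvec'],float).ravel()
    s=p[:2]/p[2]; s=s*(1+c['k1']*(s@s)); return np.array([s[0]*c['fx']+c['cx'],s[1]*c['fy']+c['cy']])
E
python3 - <<'E'
from h import *
np.set_printoptions(precision=3,suppress=True)
for n in('scene','top'):
    c=grab(n,n+'0.png'); print(n,c['fx'],c['k1'],ray(c,280,210))
s=sensors.state(); print(s['eef_pos'],s['orientation'],s['time'],s['force'],s['grip_width'])
E
```

```text
pics
scene 506.8832974675843 -0.16286740443464426 (array([1009.38 ,  286.354,  886.948]), array([-0.47 , -0.477, -0.743]))
top 390.92222139097146 -0.0917871654675267 (array([ 471.893, -163.465, 1103.942]), array([ 0.073, -0.022, -0.997]))
[280.71  585.818 240.739] [[-0.902  0.432 -0.001]
 [ 0.432  0.902 -0.001]
 [-0.    -0.001 -1.   ]] 0.1 [-0.245  0.483  0.458] 87.16987023773751
```

View pics/scene0.png

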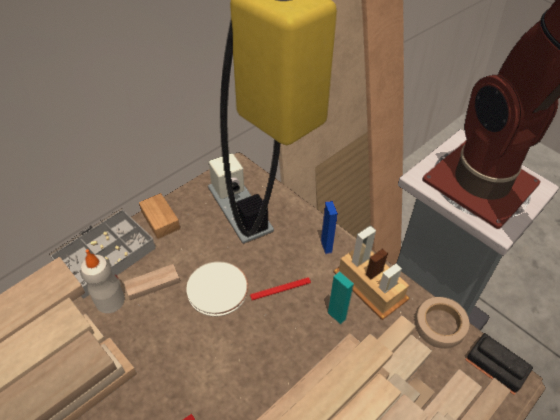

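View pics/top0.png

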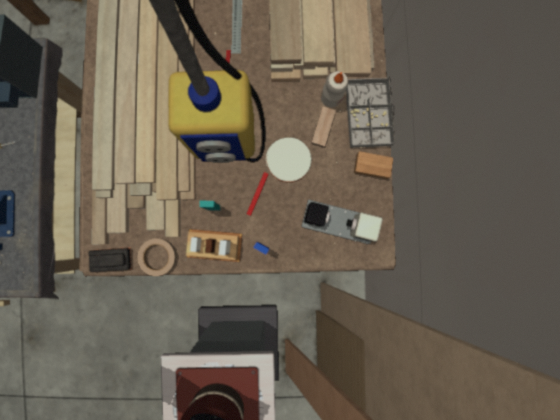

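The scene view shows the stand near (372,275) holding three samples: pale (365,245), dark wood (376,263) and pale (390,278). The meter is near (240,205). There is a blue decoy at (329,228) and a turquoise one at (340,298). In the top view the stand is at (213,245), the meter at (343,222) and the yellow outlet at (210,110). I'll enlarge both.

```bash
python3 - <<'E'
from h import *
a=load('scene')['color'][:,:,::-1]; b=load('top')['color'][:,:,::-1]
r=lambda i,x,y,w,h,k:cv2.resize(i[y:y+h,x:x+w],None,fx=k,fy=k,interpolation=cv2.INTER_CUBIC)
cv2.imwrite('pics/c1.png',np.hstack([r(a,325,215,100,110,4),r(a,200,145,100,110,4)])[:600])
cv2.imwrite('pics/c2.png',np.vstack([r(b,170,220,100,50,6),r(b,295,195,100,50,6)]))
E
```

```text
(no output)
```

View pics/c1.png

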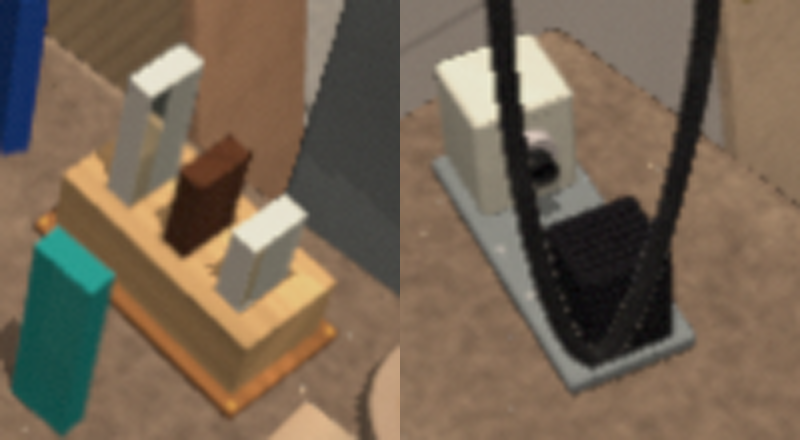

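View pics/c2.png

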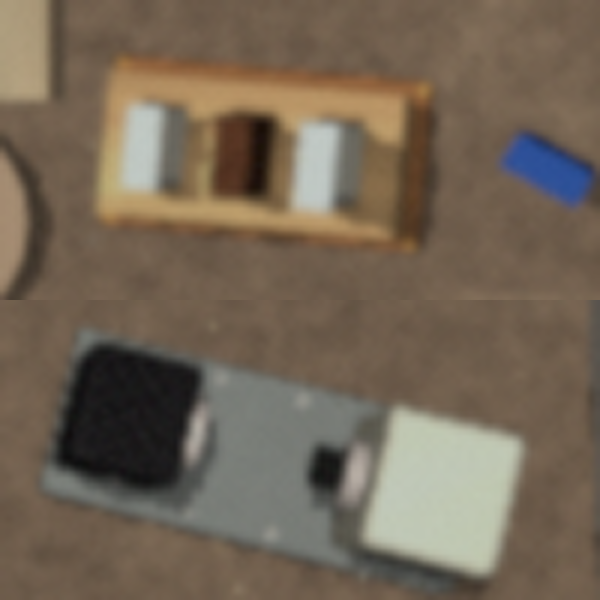

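Candidates for the tall sample, in scene pixels:
- **Pale bar (365,238):** stands clearly highest, clear with frosted edges.
- **Pale bar (392,272):** the short sample.
- **Dark bar (377,262):** wood.
- **Blue and turquoise bars:** the decoys to ignore.

The tall one is the bar at the meter end of the stand, at (222.5,247.5) in the top view. The crop confirms the clear face with frosted rim. Next I'll measure it.

```bash
python3 - <<'E'
from h import *
np.set_printoptions(precision=1,suppress=True)
S=load('scene');T=load('top')
k=lambda x,y,ox,oy,s:((x+.5)/s-.5+ox,(y+.5)/s-.5+oy)
ct=lambda x,y:k(x,y,170,220,6); cs=lambda x,y:k(x,y,325,215,4)
mt=lambda x,y:k(x,y-300,295,195,6); ms=lambda x,y:k(x-400,y,200,145,4)
print('tall top',two(T,ct(316,167),S,cs(167,71)))
print('tall on z138 T',onz(T,*ct(316,167),138),'S',onz(S,*cs(167,71),138))
print('short top',two(T,ct(144,147),S,cs(267,222)))
print('wood top',two(T,ct(232,155),S,cs(213,161)))
for n,p in dict(a=(120,68),b=(405,98),c=(392,235),d=(104,215)).items(): print('block',n,onz(T,*ct(*p),52))
for n,p in dict(a=(400,407),b=(524,440),c=(490,577),d=(363,540)).items(): print('recv T',n,onz(T,*mt(*p),92))
for n,p in dict(a=(435,70),b=(533,38),c=(573,95),d=(478,125)).items(): print('recv S',n,onz(S,*ms(*p),92))
for n,p in dict(a=(82,330),d=(42,490)).items(): print('base T',n,onz(T,*mt(*p),14))
print('base S near',onz(S,*ms(577,380),14),onz(S,*ms(690,335),14))
print('mouth two', two(T,mt(313,467),S,ms(543,163)))
def cloud(c,u0,u1,v0,v1):
    return np.array([dep(c,u,v) for v in range(v0,v1) for u in range(u0,u1) if c['depth'][v,u]>0])
def rect(P,lo,hi,t):
    q=P[(P[:,2]>lo)&(P[:,2]<hi)]
    if len(q)>4: print(t,len(q),'z',np.median(q[:,2]),cv2.minAreaRect(q[:,:2].astype(np.float32)),q.mean(0))
for c,nm,b1,b2 in((T,'T',(180,250,225,270),(295,395,190,250)),(S,'S',(330,415,215,325),(200,280,145,250))):
    P=cloud(c,*b1); rect(P,127,150,nm+' tall'); rect(P,95,127,nm+' mid')
    P=cloud(c,*b2); rect(P,80,105,nm+' heads'); rect(P[P[:,1]<-390],85,105,nm+' recv'); print(P[:,1].min(),P[:,1].max())
E
```

```text
tall top (array([453.7, -39.6, 136.2]), np.float64(0.18136428441606378))
tall on z138 T [453.8 -39.9 138. ] S [455.  -38.7 138. ]
short top (array([463.5,  38.5,  99.3]), np.float64(0.6987572108164872))
wood top (array([459.2,  -0.3, 106.7]), np.float64(0.20586119399638503))
block a [498.5  58.7  52. ]
block b [482.1 -69.4  52. ]
block c [421.1 -62.3  52. ]
block d [432.8  66.8  52. ]
recv T a [ 534.8 -397.7   92. ]
recv T b [ 519.1 -451.8   92. ]
recv T c [ 459.9 -434.5   92. ]
recv T d [ 477.5 -379.3   92. ]
recv S a [ 523.6 -445.9   92. ]
recv S b [ 464.5 -427.8   92. ]
recv S c [ 479.5 -374.8   92. ]
recv S d [ 534.4 -393.1   92. ]
base T a [ 579.3 -267.3   14. ]
base T d [ 505.  -246.4   14. ]
base S near [ 576.1 -265.9   14. ] [ 508.7 -246.7   14. ]
mouth two (array([ 511.4, -364.3,   66.5]), np.float64(2.1754291728909374))
T tall 99 z 137.0936296274881 ((452.76910400390625, -38.73809051513672), (15.972977638244629, 35.09634017944336), 83.44247436523438) [453.  -39.5 136.9]
T mid 210 z 103.25538571206909 ((457.4450988769531, 0.0319671630859375), (94.55165100097656, 35.996120452
[... 354 characters left out ...]
90.8]
-600.3427260411081 -227.16244689328852
S tall 307 z 130.82106759445958 ((503.9808654785156, -19.660423278808594), (150.15478515625, 36.63088607788086), 17.86018180847168) [503.8 -21.3 132. ]
S mid 783 z 105.50277803081008 ((500.2322692871094, -43.60911560058594), (171.0632781982422, 135.1443634033203), 82.16188049316406) [491.4 -10.  107.4]
S heads 839 z 87.94778001960981 ((517.3685913085938, -352.02191162109375), (196.16900634765625, 64.40519714355469), 74.40861511230469) [ 521.2 -347.6   87.5]
S recv 329 z 89.77700302369362 ((498.4803466796875, -417.33319091796875), (60.5306510925293, 64.99019622802734), 77.70277404785156) [ 502.7 -418.    89.6]
-605.7993673875291 -107.17507938258052
```

```bash
python3 - <<'E'
from h import *
np.set_printoptions(precision=1,suppress=True)
S=load('scene');T=load('top')
for z in range(150,701,50):
    P=onz(S,248.5,232,z); t=proj(T,P); u,v=np.round(t).astype(int)
    ok=0<=u<560 and 0<=v<420
    print(z,P,t,T['color'][v,u] if ok else '', dep(T,u,v) if ok else '')
print('cable dep scene',[dep(S,u,v) for u,v in((248,232),(249,231),(250,230),(240,225),(262,215),(270,170),(225,130),(285,80),(252,60))])
# tall things along path: cloud of top with z>100 and x<800
v,u=np.mgrid[0:420:3,0:560:3]
P=np.array([dep(T,a,b) for a,b in zip(u.ravel(),v.ravel()) if T['depth'][b,a]>0])
q=P[(P[:,2]>200)&(P[:,0]>250)]
print(len(q)); 
for lo,hi in((200,350),(350,500),(500,700),(700,1100)):
    r=q[(q[:,2]>lo)&(q[:,2]<=hi)]
    if len(r): print(lo,r.min(0),r.max(0),len(r))
r=P[(P[:,2]>20)&(P[:,2]<200)&(P[:,0]<560)&(P[:,0]>300)&(P[:,1]>-480)&(P[:,1]<650)]
for y in range(-460,650,60):
    w=r[abs(r[:,1]-y)<30]
    if len(w): print('y',y,'zmax',w[:,2].max(),'x',w[w[:,2].argmax(),0])
E
```

```text
150 [ 625.2 -187.8  150. ] [280.5 176.3] [192 196 176] [ 648.3 -192.7   10.8]
200 [ 651.2 -155.6  200. ] [266.9 162.1] [178 173 153] [ 689.  -154.1   11.8]
250 [ 677.3 -123.4  250. ] [251.9 146.5] [77 64 27] [ 607.6 -137.   536.6]
300 [703.4 -91.3 300. ] [235.1 129.1] [138 118  56] [ 604.1 -122.2  645.3]
350 [729.4 -59.1 350. ] [216.3 109.7] [170 155  76] [ 626.9 -100.1  649. ]
400 [755.5 -26.9 400. ] [195.3  87.9] [43 42 46] [634.1 -85.1 701.2]
450 [781.6   5.2 450. ] [171.6  63.5] [161 143 112] [956.3 100.   78. ]
500 [807.6  37.4 500. ] [144.9  36.1] [179 161 127] [1044.9  178.8   73.8]
550 [833.7  69.6 550. ] [114.8   5.4] [160 151 128] [1146.7  269.8   72.7]
600 [859.8 101.7 600. ] [ 81.2 -28.7]  
650 [885.8 133.9 650. ] [ 44.3 -65.9]  
700 [911.9 166.1 700. ] [   5.4 -104.4]  
cable dep scene [array([ 663.1, -142.3,  221.5]), array([ 661.7, -141.1,  224.1]), array([ 659.4, -141.2,  224.8]), array([ 677.6, -144.1,  250.2]), array([ 644.2, -126.6,  263.4]), array([ 632.3, -119.5,  362.1]), array([ 690.5, -145. ,  456.3]), array([677.1, -46.5, 576.5]), array([679.3, -97.8, 579.7])
[... 163 characters left out ...]
 1849
700 [ 631.9 -121.2  701.2] [658.4 -81.5 861.1] 308
y -460 zmax 94.33668194322115 x 492.9648118894483
y -400 zmax 94.73745328416373 x 525.2024219778942
y -340 zmax 72.8124788167031 x 528.695041937395
y -280 zmax 93.32564964846051 x 520.7228412509289
y -160 zmax 130.3788699036461 x 447.44790966210905
y -100 zmax 132.35093298955553 x 455.09798640440175
y -40 zmax 139.7418236635391 x 450.11272423377966
y 20 zmax 122.41207022069091 x 555.8210436597885
y 80 zmax 54.649201400122365 x 434.0768312098631
y 140 zmax 35.60517209235877 x 533.0397685561691
y 200 zmax 33.863463394362725 x 550.92822861083
y 260 zmax 46.22612817496315 x 437.6706822355078
y 320 zmax 46.13029520018381 x 421.5780604316835
```

```bash
python3 - <<'E'
from h import *
S=load('scene');T=load('top')
for c in(T,S):
    v,u=np.mgrid[0:420:2,0:560:2]
    P=np.array([dep(c,a,b) for a,b in zip(u.ravel(),v.ravel()) if c['depth'][b,a]>0])
    print('cols y: ',list(range(100,-651,-50)))
    for x in range(0,800,50):
        row=[]
        for y in range(100,-651,-50):
            w=P[(abs(P[:,0]-x)<25)&(abs(P[:,1]-y)<25)]
            row.append(f'{w[:,2].max():5.0f}' if len(w) else '    .')
        print(f'{x:4d}',*row)
E
```

```text
cols y:  [100, 50, 0, -50, -100, -150, -200, -250, -300, -350, -400, -450, -500, -550, -600, -650]
   0    15     .     .    87    16     2  -691  -466  -206    18    99   -14   155     .     .     .
  50    15   105   228   208   167     5  -750  -752  -751  -686  -362   -11   275     .     .     .
 100    15   257   247    16    16     3  -752  -751  -750  -677  -358   -28   379   383     .     .
 150     3     4     4     3     4     3  -752  -748  -750  -675  -369   -23   393   506  -733     .
 200  -752  -751  -752  -754  -751  -752  -750  -747  -753  -750  -436    -4   393   601   211     .
 250  -752  -753  -747  -747  -753  -752  -753  -753  -753  -752  -436   -20   387   599   537     .
 300  -754  -751  -753  -751  -751  -752  -751  -751  -755  -751  -752  -748  -755  -754   537     .
 350     .     .     .   -12     .     .     .     .   -11     .     .     .     .     .   538     .
 400    26    10    53    54     6     5     3     3     4     4     3     4     3     .   541     .
 450    29   103   110   140   132   132     4     4     2    18    93    94     3     .   5
[... 1629 characters left out ...]
  25   102   109   139   130   131     1     3     1    49    90    91     .     .   421     .
 500    32    99   103    52     4     2     2    88    91    66    92    92     0     .   437     .
 550    32     2   131     3     6     1     3    92    92    15    93    88     3     .   456     .
 600    77    53     2   649   387     8     2    14    12     2     3     4     2     .   475     .
 650    78    55     2   651   651   305    12    12     3     1    37    34    36     .   492     .
 700    76    54     3   647   647   643    13    13    11     4    33    37    35     .   510     .
 750    77    54     3     2     3    10    12    13    21    20    36    34    40     .   531     .
```

```bash
cat >> h.py <<'E'
def go(target,yang=None):
    s=sensors.state(); R=np.array(s['orientation']); p=np.array(s['eef_pos'])
    d=R.T@(np.array(target,float)-p); t=0
    if yang is not None:
        a=np.arctan2(R[1,1],R[0,1]); t=-((np.radians(yang)-a+np.pi/2)%np.pi-np.pi/2)
    print('delta tool',np.round(d,1),'turn',round(t,3),'F',np.round(s['force'],2),'t',s['time'],'J',np.round(s['joint_pos'],2))
E
python3 - <<'E'
from h import *
for p in((370,500,250),(470,250,250),(475,100,250),(453.5,-39.3,250)): go(p)
E
```

```text
delta tool [-117.6  -38.8   -9.2] turn 0 F [-0.25  0.48  0.46] t 0.1 J [-1.22  0.33  0.04  1.47 -0.01  1.34 -0.06]
delta tool [-315.8 -221.1   -8.9] turn 0 F [-0.25  0.48  0.46] t 0.1 J [-1.22  0.33  0.04  1.47 -0.01  1.34 -0.06]
delta tool [-385.2 -354.2   -8.7] turn 0 F [-0.25  0.48  0.46] t 0.1 J [-1.22  0.33  0.04  1.47 -0.01  1.34 -0.06]
delta tool [-426.  -489.1   -8.5] turn 0 F [-0.25  0.48  0.46] t 0.1 J [-1.22  0.33  0.04  1.47 -0.01  1.34 -0.06]
```

>>> creep_tool:
  motion: [87, -55, -15, -9, 0.15, 87, -110, -40, -9, 0.3, 87, -160, -75, -9, 0.45, 87, -210, -112, -9, 0.6, 87, -255, -155, -9, 0.75, 87, -295, -200, -9, 0.9, 87, -330, -250, -9, 1.05, 87, -360, -300, -9, 1.2]

```text
time: 1.1
eef_pos: [476.0, 157.8, 250.3]
orientation: [[0.082, 0.997, -0.0], [0.997, -0.082, -0.0], [-0.0, -0.0, -1.0]]
force: [1.4, 0.4, 0.1]
grip_width: 86.9
grasp_force: 0.0
```

```bash
python3 - <<'E'
from h import *
go((453.5,-39.3,190),-6.9)
E
```

```text
delta tool [-198.2   -6.3   60.4] turn 0.039 F [1.4  0.43 0.12] t 1.1 J [-0.83  0.01  0.43  1.82 -0.    1.31 -0.48]
```

>>> creep_tool:
  motion: [87, -55, -1, 20, 0.04, 87, -110, -3, 40, 0.04, 87, -160, -5, 60, 0.04, 87, -198.2, -6.3, 60.4, 0.039, 87, -198.2, -6.3, 60.4, 0.039]

```text
time: 1.72
eef_pos: [453.8, -40.0, 189.9]
orientation: [[0.12, 0.993, -0.001], [0.993, -0.12, 0.0], [-0.0, -0.001, -1.0]]
force: [-0.8, 1.0, 1.1]
grip_width: 86.9
grasp_force: 0.0
```

```bash
python3 - <<'E'
from h import *
go((453.5,-39.3,108),-6.9)
T=grab('top','top1.png');S=grab('scene','scene1.png')
r=lambda i,x,y,w,h,k:cv2.resize(i[y:y+h,x:x+w,::-1],None,fx=k,fy=k,interpolation=cv2.INTER_CUBIC)
cv2.imwrite('pics/c3.png',r(S['color'],325,180,110,140,4))
E
```

```text
delta tool [ 0.6 -0.3 81.9] turn 0.0 F [-0.78  0.99  1.12] t 1.725 J [-0.64 -0.07  0.62  2.01  0.04  1.19 -0.16]
```

View pics/c3.png

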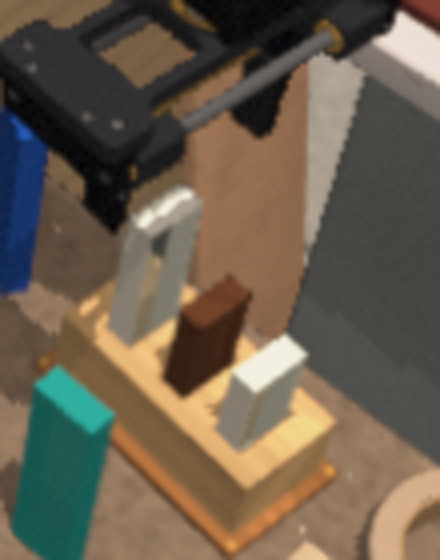

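The crop shows the open fingers at about (110,205) and (265,115), straddling the tall bar's top at (165,205), with both neighbours clear. Next is the descent.

>>> creep_tool:
  motion: [87, 0.3, -0.2, 40, 0, 87, 0.3, -0.2, 75, 0, 87, 0.3, -0.2, 82, 0, 87, 0.3, -0.2, 82, 0]

```text
time: 2.33
eef_pos: [454.7, -36.1, 108.6]
orientation: [[0.114, 0.994, -0.0], [0.994, -0.114, -0.0], [-0.0, -0.0, -1.0]]
force: [0.3, -0.2, 0.5]
grip_width: 87.0
grasp_force: 0.0
```

>>> creep_tool:
  motion: [34, 0, 0, 0, 0, 34, 0, 0, 0, 0, 34, 0, 0, 0, 0, 34, 0, 0, 0, 0, 34, 0, 0, 0, 0, 34, 0, 0, 0, 0]
  squeeze: 8

```text
time: 3.08
eef_pos: [454.3, -36.8, 108.2]
orientation: [[0.115, 0.993, -0.0], [0.993, -0.115, -0.0], [-0.0, -0.0, -1.0]]
force: [-1.1, 0.8, -0.1]
grip_width: 37.5
grasp_force: 0.1
```

```bash
python3 -c "
from h import *
go((453.5,-39.3,108),-6.9)"
```

```text
delta tool [-2.6 -0.6  0.2] turn 0.005 F [-1.11  0.84 -0.13] t 3.075 J [-0.63  0.05  0.64  2.11 -0.04  1.   -0.09]
```

>>> creep_tool:
  motion: [41, -2.6, -0.3, 0, 0.005, 41, -2.6, -0.3, 0, 0.005, 41, -2.6, -0.3, 0, 0.005]

```text
time: 3.45
eef_pos: [453.8, -39.3, 108.2]
orientation: [[0.12, 0.993, -0.0], [0.993, -0.12, -0.0], [-0.0, -0.0, -1.0]]
force: [-0.4, 0.0, 1.2]
grip_width: 40.8
grasp_force: 0.0
```

```bash
python3 -c "
from h import *
go((453.5,-39.3,108),-6.9)
T=grab('top','top2.png');S=grab('scene','scene2.png')
r=lambda i,x,y,w,h,k:cv2.resize(i[y:y+h,x:x+w,::-1],None,fx=k,fy=k,interpolation=cv2.INTER_CUBIC)
cv2.imwrite('pics/c4.png',r(S['color'],325,190,100,100,6))
"
```

```text
delta tool [ 0.  -0.3  0.2] turn 0.0 F [-0.4   0.03  1.18] t 3.45 J [-0.63  0.05  0.64  2.11 -0.03  1.   -0.09]
```

View pics/c4.png

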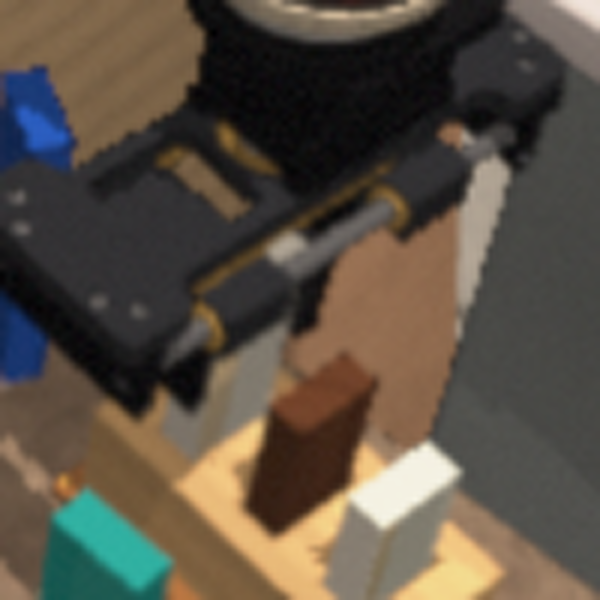

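The tall bar at (225,385) in the crop sits between the fingers, and its top shows at (290,245) in the gripper's window. The neighbours are clear, so I'll grip and lift.

>>> creep_tool:
  motion: [30, 0, 0, 0, 0, 30, 0, 0, 0, 0, 30, 0, 0, 0, 0, 30, 0, 0, 0, 0]
  squeeze: 35

```text
time: 4.05
eef_pos: [453.7, -39.3, 108.1]
orientation: [[0.12, 0.993, -0.0], [0.993, -0.12, -0.0], [-0.0, -0.0, -1.0]]
force: [-0.5, 0.1, -1.6]
grip_width: 36.0
grasp_force: 35.0
```

>>> creep_tool:
  motion: [30, 0, 0, -5, 0, 30, 0, 0, -15, 0, 30, 0, 0, -30, 0, 30, 0, 0, -50, 0, 30, 0, 0, -80, 0, 30, 0, 0, -115, 0, 30, 0, 0, -150, 0, 30, 0, 0, -150, 0]

```text
time: 5.05
eef_pos: [455.2, -39.4, 261.6]
orientation: [[0.12, 0.993, 0.005], [0.993, -0.12, 0.001], [0.002, 0.005, -1.0]]
force: [0.3, 0.6, -1.4]
grip_width: 35.8
grasp_force: 35.0
```

```bash
python3 -c "
from h import *
go((470,-160,262),-6.9);go((512,-340,262),-15.5)"
```

```text
delta tool [-117.9   29.1   -0.5] turn 0.0 F [ 0.28  0.62 -1.42] t 5.05 J [-0.66 -0.13  0.6   1.91  0.07  1.34 -0.2 ]
delta tool [-291.6   92.4   -0.6] turn 0.15 F [ 0.28  0.62 -1.42] t 5.05 J [-0.66 -0.13  0.6   1.91  0.07  1.34 -0.2 ]
```

>>> creep_tool:
  motion: [30, -50, 6, 0, 0.02, 30, -100, 12, 0, 0.04, 30, -150, 22, 0, 0.06, 30, -200, 40, 0, 0.08, 30, -250, 65, 0, 0.11, 30, -285, 88, 0, 0.15, 30, -294, 98, 0, 0.15, 30, -294, 98, 0, 0.15]

```text
time: 6.05
eef_pos: [515.7, -343.0, 257.6]
orientation: [[0.267, 0.964, -0.002], [0.964, -0.267, -0.0], [-0.001, -0.002, -1.0]]
force: [0.2, 0.2, -1.3]
grip_width: 35.4
grasp_force: 35.0
```

```bash
python3 -c "
from h import *
go((518.2,-342.7,262),-15.5)
T=grab('top','top3.png');S=grab('scene','scene3.png')
r=lambda i,x,y,w,h,k:cv2.resize(i[y:y+h,x:x+w,::-1],None,fx=k,fy=k,interpolation=cv2.INTER_CUBIC)
cv2.imwrite('pics/c5.png',np.hstack([r(S['color'],195,110,100,150,4),r(T['color'],300,150,100,150,4)]))
"
```

```text
delta tool [ 0.9  2.3 -4.4] turn 0.0 F [ 0.24  0.18 -1.27] t 6.05 J [-0.22  0.37  0.96  1.56 -0.31  1.38  0.5 ]
```

View pics/c5.png

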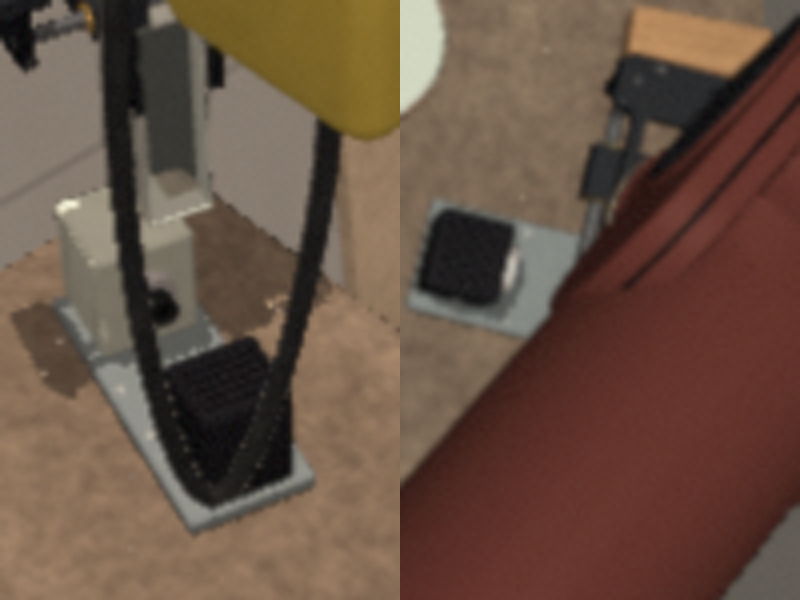

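```bash
python3 - <<'E'
from h import *
np.set_printoptions(precision=1,suppress=True)
S=load('scene'); s=sensors.state(); R=np.array(s['orientation']);p=np.array(s['eef_pos']);print(p)
for zb in(100,):
  for tx in(8,-8):
    for ty in(18,-18):
      for tz in(100,-30):
        q=proj(S,p+R@np.array([tx,ty,tz])); print('tx',tx,'ty',ty,'tz',tz,(q+.5-[195,110])*4-.5)
for nm,uv in dict(r=(212,205),l=(146,223)).items():
    print(nm,onz(S,(uv[0]+.5)/4-.5+195,(uv[1]+.5)/4-.5+110,p[2]-100))
# meter corner check on model
c=np.array([515.5,-352.3]);a=np.radians(-15.5);ex=np.array([np.cos(a),np.sin(a)]);ey=np.array([-ex[1],ex[0]])
for x,y,z in((40,100,14),(-40,100,14),(40,-100,14),(0,-14,58),(0,39,58)):
    P=[*(c+x*ex+y*ey),z]; T=load('top')
    print((x,y,z),np.round(P,1),'S',(proj(S,P)+.5-[195,110])*4-.5,'T crop',(proj(T,P)+.5-[300,150])*4-.5+[400,0])
o=load('scene')['color'][110:260,195:295,::-1]
cv2.imwrite('pics/c6.png',cv2.resize(o[30:110,10:80],None,fx=8,fy=8,interpolation=cv2.INTER_CUBIC)[:600])
E
```

```text
[ 515.6 -341.9  258.1]
tx 8 ty 18 tz 100 [152.7 227.3]
tx 8 ty 18 tz -30 [137.1  29.2]
tx 8 ty -18 tz 100 [214.2 205.5]
tx 8 ty -18 tz -30 [204.7   7.6]
tx -8 ty 18 tz 100 [140.  209.2]
tx -8 ty 18 tz -30 [123.4  11.4]
tx -8 ty -18 tz 100 [201.1 187.7]
tx -8 ty -18 tz -30 [190.5  -9.8]
r [ 501.  -330.4  158.1]
l [ 535.4 -343.8  158.1]
(40, 100, 14) [ 580.8 -266.6   14. ] S [189.9 523.8] T crop [433.5 197.8]
(-40, 100, 14) [ 503.7 -245.2   14. ] S [318.2 471.7] T crop [406.2 308.4]
(40, -100, 14) [ 527.3 -459.4   14. ] S [ 48.4 296.5] T crop [708.4 267.2]
(0, -14, 58) [ 511.8 -365.8   58. ] S [163.5 312.7] T crop [589.5 289.9]
(0, 39, 58) [ 525.9 -314.7   58. ] S [203.7 372.6] T crop [513.3 270.7]
```

View pics/c6.png

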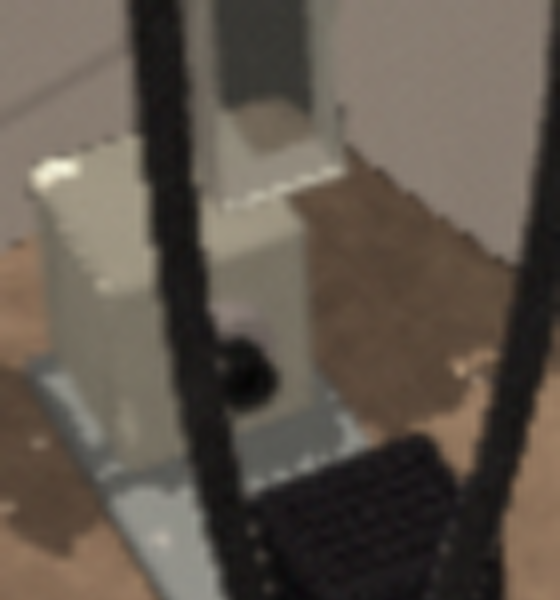

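The crop shows the bar's lower front edge running from (222,206) to (343,168), within about 1 mm of the prediction for an upright bar. The sleeve mouth is near (250,376), also as predicted. Next I'll descend into the gap.

```bash
cat >> h.py <<'E'
def avg(n=10):
    F=[];P=[]
    for _ in range(n):
        camera('top'); s=sensors.state(); F.append(s['force']);P.append(s['eef_pos'])
    F=np.array(F);P=np.array(P); a=np.radians(-15.5);ex=np.array([np.cos(a),np.sin(a)]);ey=np.array([-ex[1],ex[0]])
    q=P.mean(0); r=q[:2]-[515.5,-352.3]
    print('pos',np.round(q,2),'sd',np.round(P.std(0),2),'meter xy',np.round([r@ex,r@ey],2),'F',np.round(F.mean(0),2),'sd',np.round(F.std(0),2),'Fmeter x,y',np.round([F.mean(0)[:2]@ex,F.mean(0)[:2]@ey],3),'t',s['time'],'grip',s['grip_width'])
E
```

>>> creep_tool:
  motion: [30, 0.9, 2.3, 0, 0, 30, 0.9, 2.3, 40, 0, 30, 0.9, 2.3, 80, 0, 30, 0.9, 2.3, 115, 0, 30, 0.9, 2.3, 130, 0, 30, 0.9, 2.3, 134, 0, 30, 0.9, 2.3, 134, 0, 30, 0.9, 2.3, 134, 0]

```text
time: 7.15
eef_pos: [518.9, -343.1, 125.4]
orientation: [[0.267, 0.964, 0.002], [0.964, -0.267, -0.001], [-0.0, 0.002, -1.0]]
force: [0.7, 0.8, -0.8]
grip_width: 35.8
grasp_force: 35.0
```

```bash
python3 -c "
from h import *
avg(14);go((518.2,-342.7,123),-15.5)"
```

```text
pos [ 518.44 -342.77  124.45] sd [0.18 0.12 0.37] meter xy [0.29 9.97] F [ 0.01  0.19 -0.85] sd [0.55 0.4  0.66] Fmeter x,y [-0.039  0.189] t 7.85 grip 35.97461750295666
delta tool [-0.  -0.1  1.1] turn 0.0 F [ 0.15  0.59 -0.18] t 7.85 J [-0.16  0.49  0.89  1.71 -0.41  1.14  0.57]
```

>>> creep_tool:
  motion: [30, -5, -0.3, 0, 0, 30, -10, -0.3, 0, 0, 30, -13, -0.3, 0, 0, 30, -13, -0.3, 0, 0]

```text
time: 8.35
eef_pos: [514.3, -355.6, 124.2]
orientation: [[0.267, 0.964, -0.0], [0.964, -0.267, -0.0], [-0.0, -0.0, -1.0]]
force: [0.1, 0.3, -0.1]
grip_width: 36.0
grasp_force: 35.0
```

```bash
python3 -c "
from h import *
avg(20)"
```

```text
pos [ 514.6  -355.08  124.16] sd [0.05 0.08 0.02] meter xy [-0.13 -2.92] F [-0.02  0.02 -0.95] sd [0.47 0.51 0.59] Fmeter x,y [-0.021  0.017] t 9.35 grip 36.3667033304029
```

>>> creep_tool:
  motion: [30, -2, 0, 0, 0, 30, -5, 0, 0, 0, 30, -6, 0, 0, 0, 30, -6, 0, 0, 0]

```text
time: 9.85
eef_pos: [513.0, -361.0, 124.2]
orientation: [[0.267, 0.964, 0.0], [0.964, -0.267, 0.0], [0.0, 0.0, -1.0]]
force: [-0.0, 0.7, -0.6]
grip_width: 35.9
grasp_force: 35.0
```

```bash
python3 -c "
from h import *
avg(20)
S=grab('scene','scene4.png')
o=S['color'][140:220,205:275,::-1]
cv2.imwrite('pics/c7.png',cv2.resize(o,None,fx=8,fy=8,interpolation=cv2.INTER_CUBIC)[:600])"
```

```text
pos [ 512.98 -360.88  124.18] sd [0.02 0.04 0.01] meter xy [-0.14 -8.94] F [ 0.22  0.82 -0.52] sd [0.55 0.4  0.47] Fmeter x,y [-0.009  0.843] t 10.85 grip 35.99830325893176
```

View pics/c7.png

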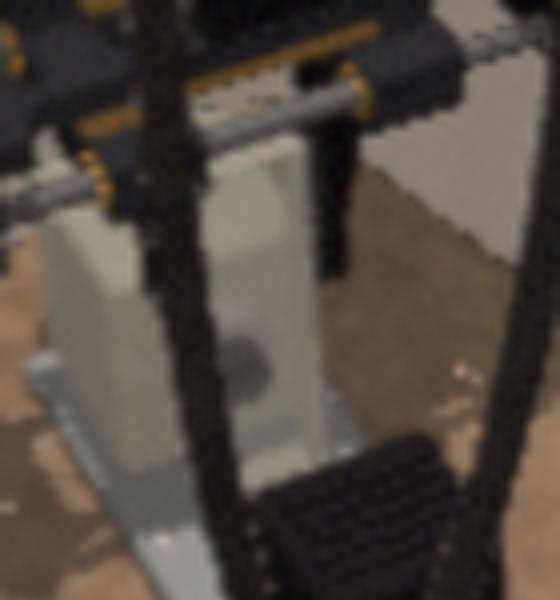

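The bar is in the gap and looks upright, and the dark sleeve at (245,370) is seen through it. Geometry (2.9 mm pushed in) and force (0.74 N, so about 2.9 mm) agree, so I'll advance 2 mm more.

>>> creep_tool:
  motion: [30, -1, 0.1, 0, 0, 30, -2, 0.1, 0, 0, 30, -2, 0.1, 0, 0, 30, -2, 0.1, 0, 0]

```text
time: 11.4
eef_pos: [512.5, -362.8, 124.1]
orientation: [[0.267, 0.964, -0.0], [0.964, -0.267, 0.0], [0.0, -0.0, -1.0]]
force: [-0.5, 1.6, -0.9]
grip_width: 35.8
grasp_force: 35.0
```

```bash
python3 -c "
from h import *
avg(40)
np.set_printoptions(precision=1,suppress=True)
S=grab('scene','scene5.png'); s=sensors.state(); R=np.array(s['orientation']);p=np.array(s['eef_pos'])
for tx in(8,-8):
  for ty in(18,-18): print(tx,ty,(proj(S,p+R@np.array([tx,ty,98.7]))+.5-[205,140])*8-.5,(proj(S,p+R@np.array([tx,ty,-31.3]))+.5-[205,140])*8-.5)
o=S['color'][140:220,205:275,::-1]
cv2.imwrite('pics/c8.png',cv2.resize(o,None,fx=8,fy=8,interpolation=cv2.INTER_CUBIC)[:600])
z=S; n=[(u,v) for v in range(212,250) for u in (360,365,370,378,392)]
# short/wood tops still where they were
T=load('top')
A=np.load('pics/scene.npz')
r=lambda i,x,y,w,h:cv2.resize(i[y:y+h,x:x+w,::-1],None,fx=5,fy=5)
d=cv2.absdiff(cv2.imread('pics/scene0.png')[255:320,365:425],cv2.imread('pics/scene5.png')[255:320,365:425]); print('neigh diff mean',d.mean(),d.max())"
```

```text
pos [ 512.51 -362.86  124.16] sd [0.03 0.03 0.02] meter xy [ -0.06 -10.97] F [-0.21  1.18 -1.08] sd [0.53 0.56 0.6 ] Fmeter x,y [-0.521  1.08 ] t 13.4 grip 35.636652910900125
8 18 [213.5 509.6] [183.9 177.8]
8 -18 [325.4 467.2] [305.9 135.1]
-8 18 [190.6 474.1] [159.4 142.2]
-8 -18 [301.8 432.4] [280.5 100.2]
neigh diff mean 5.443076923076923 70
```

View pics/c8.png

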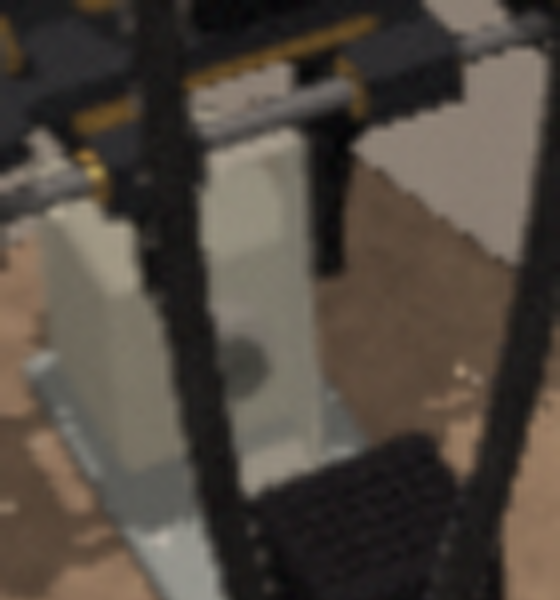

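The near right edge of the bar runs from (305,130) to (322,460), as predicted for an upright bar. The sleeve at (243,365) is covered and the push is about 1.0 N, which is half way. I'll check that the neighbours still stand, then sign off.

```bash
python3 -c "
from h import *
A=load('scene')
B=camera('scene')
ok=True
for n,P in dict(short=(463.5,38.5,100),wood=(459.2,-0.3,108)).items():
    u,v=np.round(proj(A,P)).astype(int); a=A['depth'][v-1:v+2,u-1:u+2].mean();b=B['depth'][v-1:v+2,u-1:u+2].mean(); print(n,a,b); ok&=abs(a-b)<8
if ok: print(ticket.sign_off())"
```

```text
short 960.66925 961.4016
wood 976.6325 977.6582
the job is handed in; nothing more can be done
None
```

The tall clear-resin bar is handed in, held upright by its frosted edges between the meter's heads with its base about 11 mm clear. It presses the sleeve in about 5 mm at roughly 1 N, and both shorter samples are still standing in their slots.

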